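# Hold the case press open at the top of its cam

### The arm

A 7-joint arm with a two-finger parallel gripper is mounted at the origin on the work surface. World frame = base frame: x ahead of the robot, y to its left, z up, the work surface at z = 0. Lengths are in m, angles in rad, forces in N, time in s.
With the tool pointing down it reaches from about 0.425 to 0.875 m from the base axis. Payload 4.7 kg.
Tool frame: the origin (TCP) lies midway between the tips of the shut fingers; the grasp point (between the pads) lies 19 mm behind it; z points along the fingers, y is the direction in which the jaws open and shut (so a half turn about z gives the same grasp; the last joint's range is limited). The gripper opens to 87 mm and grips with 3 to 60 N. Pads are 19 mm wide; open, the fingers measure 117 mm over their backs; the gripper's body (75 mm by 190 mm) begins 51 mm behind the grasp point.
Start: joints at [-1.148, 0.321, -0.07, 1.45, 0.023, 1.371, -0.057], TCP at [0.258, 0.596, 0.223] pointing down, gripper open.
Joint ranges: [-2.86, 2.86], [-0.3, 2.09], [-1.38, 1.24], [0.06, 2.45], [-1.56, 4.7], [0.09, 2.05], [-2.69, 2.69]. Speed limits (rad/s): [2.57, 2.57, 3.14, 3.14, 3.14, 3.14, 3.14].

### API

Orientations are given as a unit quaternion [x, y, z, w].
In Python, from rig import get_obs, snapshot, calibration, finish_job, outline_of, place_of gives the robot as it stands. The module is installed in compiled form; this text tells all that it offers.
- The arm moves only by the shell command python3 -m pendant 'ROWS' [FORCE]. ROWS is JSON, a list of rows, each a list of 3 entries, a list of its own where there are three numbers: the turn, a rotation vector about the tool's x, y, z in rad, then the shift along the tool's x, y, z in mm, then the opening, from 0 (shut) to 1 (fully open). In form: [[[ax, ay, az], [x, y, z], grip], ...]. A call has 1 to 5 rows; each row shifts and turns the commanded pose from where the row before left it, along the tool's axes as they then stand; what a row does not reach is not made up. A row lasts 1/12 s, in which the tool goes at most 41.7 mm and 7.16 degrees, less where a joint would pass 70% of its speed; a pose out of reach is approached as far as the arm can. A call is refused whole if a number of a shift passes 41.7 or a number of a turn 0.125, either way. A call with a gripper value outside its range is refused whole. The fingers move at their own pace and stop on an object; FORCE is the grip in N (left out, the last holds). Time passes only in rows, so rows that do not move let the fingers close. It gives the time, the measured TCP pose, the force and the opening at its end, in the units of the state.
- get_obs(): the state, without advancing time (a new reading comes with each control period).
- snapshot(name): name is "side" or "top"; returns the picture (420x560x3 uint8, blue, green, red); there is no depth.
- calibration(name): a dict with "fx", "fy", "cx", "cy" (pixels), "R" (3x3) and "t" (3): a world point X has camera coordinates R X + t. Camera axes: x right, y down, z forward; pixel columns grow to the right and rows downward; lengths in m; the calibration is good to about 2 mm. A picture is of the moment at which its call begins. calibration takes no time and is no camera call.
- finish_job(): hands the job in, once; it reports no verdict.
Trained networks look in the newest picture that a camera, given by its name, has taken for a name from the list of things; names that differ only in an ending like _2 or _b are one class to them, and where a whole thing is asked for, a point or a joint stands for the part that bears it (a point fixed in the world has none). Each returns a list of dicts, best first, with "conf" (0 to 1); they miss things now and then, are a little off and sometimes report something else, mostly with a low value. They report only what shows in the picture. A call takes as long as a camera call. They do not tell look-alikes from the thing itself.
- outline_of(label, camera): "mask" (420x560 bool, what is visible of it) and "bbox" ([centre column, centre row, width, height] as shares, 0 to 1, of the picture: columns of its width, rows of its height, round what is visible of it).
- place_of(label, camera): "location" ([column, row] as shares, 0 to 1, of the picture: columns of its width, rows of its height: a listed point, or the origin of a listed thing).
The state is a dict: "t": time; "joint_pos": joint angles; "joint_vel": joint speeds; "effort": joint torques, N m; "tcp_pos": TCP position; "orientation": TCP orientation; "wrist_force": force on the tool from outside, world axes, zero at the start; "moment": the same for the moment, N m; "opening": finger opening in m.
Only numpy, scipy, OpenCV 4.12 (cv2) and the standard library are available. Lean on these libraries where they do the work, as an engineer would, in place of code of your own. Each camera call takes 0.05 s, during which the arm holds its last target. There are 200 camera calls.

### The job

One bay of the case press holds the long card case, the other the square one. Swing up the cam lever of the bay with the long case until its pressing plate is at its highest (lever upright; past that it sinks again), and hold it there against its spring so that the case could be taken out: finish while still holding the lever. Leave the other lever, both cases and everything else on the table where they are.

Things in the scene. Friction and masses are not known exactly. Their poses are not given: they have to be found in the camera images.
- press: Fixed two-bay case press: base 240 (x) x 320 (y) x 16 mm, origin at the centre of its underside; front (-x) roughly to the robot. Bays at y = +75 mm (left) and -75 mm (right). Behind each (x = +85 mm) a column with a sliding crosshead (top 139 mm over the table, 153 raised), whose arm carries a 45 mm square pressing plate lying on the case. A cam lever turns on each column's outer side.
- bay_left (a point): Point on the upper face of the base in the middle of the left bay, where a case lies.
- pivot_left (a point): Point on the left lever's turning axis (the press's y axis), 100 mm above the table, at the same y in the press as the middle of the lever's handle.
- handle_left (a point): Middle of the left lever's handle: a black round bar 16 mm thick, 64 mm long, along the press's y, standing out sideways (press +y, away from the other bay) from the flat lever arm's end; its sleeve spins freely on its spindle. 110 mm from the turning axis; 129 mm above the table and in front of the column when down, 210 mm and straight over the axis when upright.
- lever_left (a joint): Angle of the left cam lever (rad) about the press's y. 0: down on its stop, arm to the front (press -x) and 15.5 degrees up. Grows as the handle swings up and back; 1.3 is arm upright = highest lift; beyond, the plate sinks again; stop at 2.1. A spring pulls it back to 0 (2 to 3 N at the handle all the way): it falls if let go.
- plate_left (a joint): Lift of the left pressing plate (m): 0 down, 0.0136 at the highest point of the cam, falling off on both sides of it (0.4 mm lower at 0.2 rad from the peak).
- bay_right (a point): Point on the upper face of the base in the middle of the right bay, where a case lies.
- pivot_right (a point): Point on the right lever's turning axis (the press's y axis), 100 mm above the table, at the same y in the press as the middle of the lever's handle.
- handle_right (a point): Middle of the right lever's handle: a black round bar 16 mm thick, 64 mm long, along the press's y, standing out sideways (press -y, away from the other bay) from the flat lever arm's end; its sleeve spins freely on its spindle. 110 mm from the turning axis; 129 mm above the table and in front of the column when down, 210 mm and straight over the axis when upright.
- lever_right (a joint): Angle of the right cam lever (rad) about the press's y. 0: down on its stop, arm to the front (press -x) and 15.5 degrees up. Grows as the handle swings up and back; 1.3 is arm upright = highest lift; beyond, the plate sinks again; stop at 2.1. A spring pulls it back to 0 (2 to 3 N at the handle all the way): it falls if let go.
- plate_right (a joint): Lift of the right pressing plate (m): 0 down, 0.0136 at the highest point of the cam, falling off on both sides of it (0.4 mm lower at 0.2 rad from the peak).
- long_case: Clear rigid card case 130 x 82 x 18 mm with a card in it (long side along its x), loose in one of the two bays; origin at the centre of its underside.
- square_case: Clear rigid case, 82 x 82 x 18 mm, loose in the other bay; origin at the centre of its underside.
- puck: Bystander: a black rubber puck, 76 mm across, 25 mm high; origin at the centre of its underside.
- flask: Bystander: a steel drinking bottle, 68 mm across, 220 mm high; origin at the centre of its underside.
- deck_box: Bystander: a grey closed deck box, 75 x 100 x 70 mm high; origin at the centre of its underside.
- tape: Bystander: a roll of clear tape lying flat, 90 mm across, 24 mm high; origin at the centre of its underside.
- marker: Bystander: a white marker pen with a black cap, 140 mm long, 17 mm thick, lying; origin at the centre of its underside.
- case_stack: Bystander: a stack of four flat clear card cases, 105 x 78 x 25 mm; origin at the centre of its underside.
Things that resemble listed ones, but are neither listed nor needed, are in the scene too. Leave any black or green look-alike of the long_case alone.

How it is judged:
By the outcome, as a careful person would: the job done as asked, in the order asked, and still so for the second after the job is handed in, while the arm keeps its last pose, push and grip.
It also fails if it takes over 35 s, if anything falls off the work surface, if the arm or the gripper's body presses on something with over 40 N, if the wrist force passes 120 N, or if a joint passes its speed limit or range.

## Working session

There is one attempt and no reset: what is moved stays moved. The work goes in short steps, Python scripts to look and compute and a shell command to move; the robot and the scene stay as the last step left them, time stands still between calls to the robot, and variables do not carry over. Pictures are saved under pics/ and viewed, about 8 in all and at most 12, crops included, and the job is handed in when it is done.

```bash
mkdir -p pics; cat > h.py <<'E'
import numpy as np,cv2
from rig import *
from scipy.spatial.transform import Rotation as Ro
def ray(cam,loc):
    c=calibration(cam);R=np.array(c["R"]);t=np.array(c["t"])
    u,v=loc[0]*560,loc[1]*420
    d=R.T@np.array([(u-c["cx"])/c["fx"],(v-c["cy"])/c["fy"],1]);return -R.T@t,d
def atz(cam,loc,z):
    o,d=ray(cam,loc);return o+d*(z-o[2])/d[2]
def tri(l1,l2):
    A=[];b=[]
    for cam,l in (("side",l1),("top",l2)):
        o,d=ray(cam,l);d=d/np.linalg.norm(d);P=np.eye(3)-np.outer(d,d);A.append(P);b.append(P@o)
    return np.linalg.lstsq(np.vstack(A),np.hstack(b),rcond=None)[0]
def proj(cam,X):
    c=calibration(cam);p=np.array(c["R"])@X+np.array(c["t"]);return np.array([c["fx"]*p[0]/p[2]+c["cx"],c["fy"]*p[1]/p[2]+c["cy"]])
E
python3 - <<'E'
from h import *
a=snapshot("side");b=snapshot("top");cv2.imwrite("pics/s1.png",a);cv2.imwrite("pics/t1.png",b)
Z=dict(press=0,bay_left=.016,bay_right=.016,pivot_left=.1,pivot_right=.1,handle_left=.129,handle_right=.129,long_case=.016,square_case=.016)
for n,z in Z.items():
    for cam in("side","top"):
        for r in place_of(n,cam)[:2]: print(n,cam,round(r["conf"],2),np.round(np.array(r["location"])*[560,420]),atz(cam,r["location"],z).round(3))
print(get_obs())
E
```

```text
press side 0.82 [290. 238.] [0.527 0.017 0.   ]
press top 0.56 [272. 207.] [0.527 0.018 0.   ]
bay_left top 0.85 [246. 219.] [0.493 0.083 0.016]
bay_right side 0.62 [308. 252.] [ 0.525 -0.066  0.016]
bay_right top 0.68 [306. 210.] [ 0.516 -0.067  0.016]
pivot_left top 0.9 [205. 180.] [0.578 0.177 0.1  ]
pivot_left top 0.46 [210. 220.] [0.482 0.164 0.1  ]
pivot_right side 0.56 [355. 223.] [ 0.635 -0.117  0.1  ]
pivot_right top 0.86 [326. 156.] [ 0.637 -0.112  0.1  ]
handle_left side 0.72 [242. 186.] [0.467 0.151 0.129]
handle_left top 0.77 [211. 222.] [0.475 0.157 0.129]
handle_left top 0.39 [116. 262.] [0.383 0.371 0.129]
handle_right side 0.68 [330. 235.] [ 0.536 -0.129  0.129]
handle_right side 0.4 [245. 184.] [0.48  0.154 0.129]
handle_right top 0.58 [340. 195.] [ 0.537 -0.141  0.129]
long_case side 0.97 [266. 228.] [0.488 0.075 0.016]
long_case side 0.95 [290. 351.] [ 0.313 -0.263  0.016]
long_case top 0.94 [155. 150.] [0.67  0.317 0.016]
long_case top 0.74 [171. 309.] [0.272 0.266 0.016]
square_case side 0.68 [306. 256.] [ 0.514 -0.071  0.016]
square_case top 0.94 [307. 207.] [ 0.523 -0.069  0.016]
{'t': 1.0, 'joint_pos': array([-1.14792193,  0.32097165, -0.07011925,  1.45054554,  0.02261341,
        1.37079895, -0.05691282]), 'joint_vel': array([-0.00075498,  0.00140756, -0.00097076,  0.00035892, -0.00012739,
        0.00256302,  0.00034606]), 'effort': array([ 4.60960964e-04, -4.91104496e+01, -4.03146157e-01, -3.12772822e+01,
       -6.38215570e-02,  3.34014720e-02,  2.77695239e-05]), 'tcp_pos': array([0.25838196, 0.59643782, 0.22258221]), 'orientation': array([2.02953380e-01, 9.79188401e-01, 2.63947187e-05, 3.29096627e-05]), 'wrist_force': array([ 0.04524999, -0.38791996,  0.21426996]), 'moment': array([0.04772339, 0.02761039, 0.02710152]), 'opening': 0.0868752097213509}
```

```bash
python3 - <<'E'
import cv2
a=cv2.imread("pics/s1.png");b=cv2.imread("pics/t1.png")
cv2.imwrite("pics/c1.png",cv2.resize(b,(800,600)));cv2.imwrite("pics/c2.png",cv2.resize(a,(800,600)))
E
```

```text
(no output)
```

View pics/c1.png

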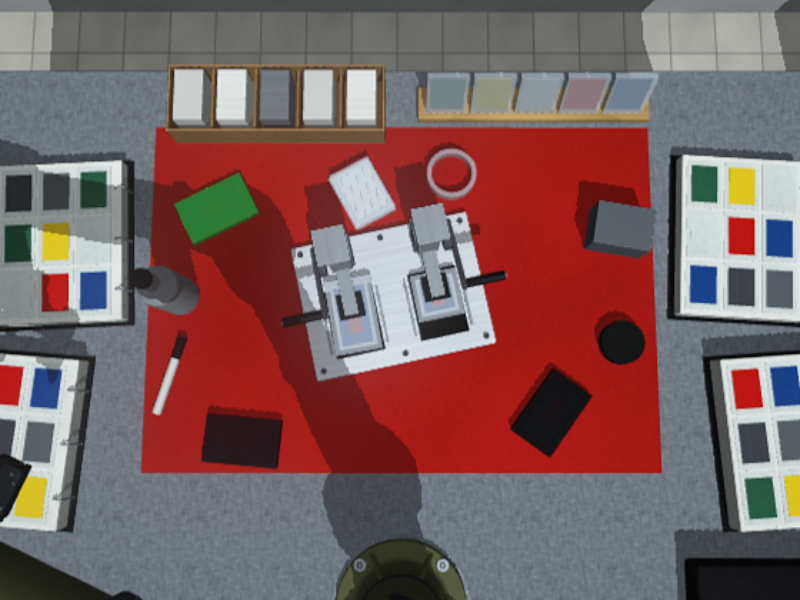

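View pics/c2.png

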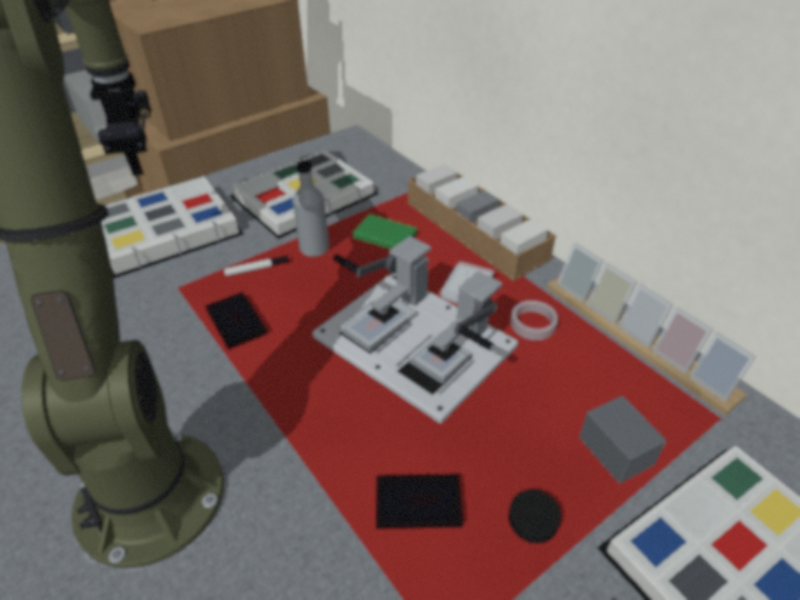

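The top view shows the long case in the left bay: its case is about 78 px long at (357,315). The right bay at (440,300) has the shorter case with black base in front of it. The press is yawed about 0.2 rad. I'll refine the left handle position and check the flask's location.

```bash
python3 - <<'E'
from h import *
snapshot("side");snapshot("top")
p={}
for n in("handle_left","pivot_left","flask"):
    for cam in("side","top"):
        r=place_of(n,cam)
        if r: p[n,cam]=r[0]["location"];print(n,cam,round(r[0]["conf"],2),atz(cam,r[0]["location"],{"h":.129,"p":.1,"f":0}[n[0]]).round(3))
if ("handle_left","side") in p: print("tri",tri(p["handle_left","side"],p["handle_left","top"]))
r=outline_of("handle_left","top")
m=r[0]["mask"];ys,xs=np.nonzero(m);print(r[0]["conf"],m.sum(),xs.min(),xs.max(),ys.min(),ys.max())
# dark bar in a window round the handle
im=snapshot("top").max(2)[205:240,190:235];y,x=np.nonzero(im<60);x+=190;y+=205
l=cv2.minAreaRect(np.c_[x,y].astype(np.float32));print(l)
for q in cv2.boxPoints(l): print(atz("top",q/[560,420],.129).round(3))
yaw=.205;o=get_obs();print(Ro.from_quat(o["orientation"]).as_matrix().round(3))
E
```

```text
handle_left side 0.79 [0.479 0.16  0.129]
handle_left top 0.62 [0.473 0.157 0.129]
pivot_left top 0.86 [0.585 0.178 0.1  ]
flask side 0.8 [0.529 0.401 0.   ]
flask top 0.58 [0.526 0.391 0.   ]
tri [0.47448855 0.15554734 0.13357113]
0.77 294 198 227 184 227
((214.5471954345703, 220.2982940673828), (13.916520118713379, 36.24155044555664), 58.172550201416016)
[0.47  0.193 0.129]
[0.515 0.123 0.129]
[0.487 0.105 0.129]
[0.443 0.175 0.129]
[[-0.918  0.397  0.   ]
 [ 0.397  0.918  0.   ]
 [-0.     0.    -1.   ]]
```

```bash
python3 -m pendant '[[[0,0,0.12],[0,0,-8],1],[[0,0,0.12],[0,0,-8],1],[[0,0,0.12],[0,0,-8],1],[[0,0,0.12],[0,0,-8],1],[[0,0,0.12],[0,0,-8],1]]'
python3 -m pendant '[[[0,0,0.12],[0,0,0],1],[[0,0,0.12],[0,0,0],1],[[0,0,0.118],[0,0,0],1],[[0,0,0],[-30,8,0],1],[[0,0,0],[-30,8,0],1]]'
python3 -m pendant '[[[0,0,0],[-30,8,0],1],[[0,0,0],[-30,8,0],1],[[0,0,0],[-30,8,0],1],[[0,0,0],[-30,8,0],1],[[0,0,0],[-30,8,0],1]]'
```

```text
t: 1.92
tcp_pos: [0.2584, 0.5964, 0.263]
orientation: [0.486, 0.874, 0.0, 0.0]
wrist_force: [-0.9, 0.2, -0.7]
opening: 0.0869
t: 2.33
tcp_pos: [0.2846, 0.5416, 0.2618]
orientation: [0.63, 0.777, -0.0, -0.0]
wrist_force: [1.0, 0.1, 0.2]
opening: 0.0871
t: 2.75
tcp_pos: [0.3563, 0.4007, 0.2627]
orientation: [0.631, 0.775, 0.0, -0.0]
wrist_force: [0.1, -0.0, -0.1]
opening: 0.0872
```

```bash
python3 -m pendant '[[[0,0,0],[-30,7.5,0],1],[[0,0,0],[-30,7.5,0],1],[[0,0,0],[-30,7.5,0],1],[[0,0,0],[-30,7.5,0],1],[[0,0,0],[-30,7.5,0],1]]'
python3 -m pendant '[[[0,0,0],[-30,7.5,0],1],[[0,0,0],[-30,7.5,0],1],[[0,0,0],[-30,7.5,0],1],[[0,0,0],[-23,6,0],1],[[0,0,0],[0,0,0],1]]'
python3 - <<'E'
from h import *
b=snapshot("top");a=snapshot("side")
o=get_obs();print(o["tcp_pos"])
p=o["tcp_pos"];u,v=proj("top",p).astype(int);w,z=proj("side",p).astype(int);print(u,v,w,z)
cv2.imwrite("pics/c3.png",np.hstack([cv2.resize(x[max(0,r-70):max(0,r-70)+140,c-65:c+65],(390,420),interpolation=cv2.INTER_CUBIC) for x,c,r in((b,u,v),(a,w,z))]))
E
```

```text
t: 3.17
tcp_pos: [0.4233, 0.2614, 0.2628]
orientation: [0.631, 0.775, 0.0, -0.0]
wrist_force: [1.4, -0.2, -0.6]
opening: 0.0869
t: 3.58
tcp_pos: [0.4761, 0.1518, 0.2631]
orientation: [0.635, 0.773, 0.0, 0.001]
wrist_force: [0.2, 0.2, 0.2]
opening: 0.087
[0.47399247 0.15719494 0.26278244]
202 215 239 142
```

View pics/c3.png

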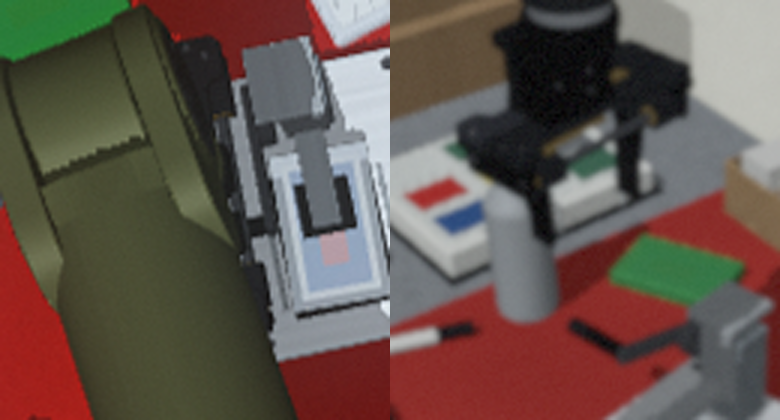

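Side view: the open jaws straddle the handle's vertical line, with the handle at crop (595,338), and the descent path is clear.

```bash
python3 -m pendant '[[[0,0,0],[0,0,25],1],[[0,0,0],[0,0,25],1],[[0,0,0],[0,0,25],1],[[0,0,0],[0,0,20],1],[[0,0,0],[0,0,15],1]]'
python3 -m pendant '[[[0,0,0],[0,0,15],1],[[0,0,0],[0,0,15],1],[[0,0,0],[0,0,10],1],[[0,0,0],[0,0,3],1],[[0,0,0],[0,0,0],1]]'
python3 - <<'E'
from h import *
a=snapshot("side");print(get_obs()["tcp_pos"],get_obs()["wrist_force"])
cv2.imwrite("pics/c4.png",cv2.resize(a[120:240,180:340],(640,480),interpolation=cv2.INTER_CUBIC))
E
```

```text
t: 4.1
tcp_pos: [0.472, 0.1594, 0.1505]
orientation: [0.63, 0.776, -0.001, -0.001]
wrist_force: [-0.3, -0.1, 0.2]
opening: 0.0872
t: 4.52
tcp_pos: [0.4729, 0.1586, 0.1089]
orientation: [0.631, 0.776, -0.001, -0.0]
wrist_force: [-0.6, 0.1, 0.3]
opening: 0.087
[0.47360705 0.15863582 0.10975724] [-0.03319717 -0.31357975  0.16155357]
```

View pics/c4.png

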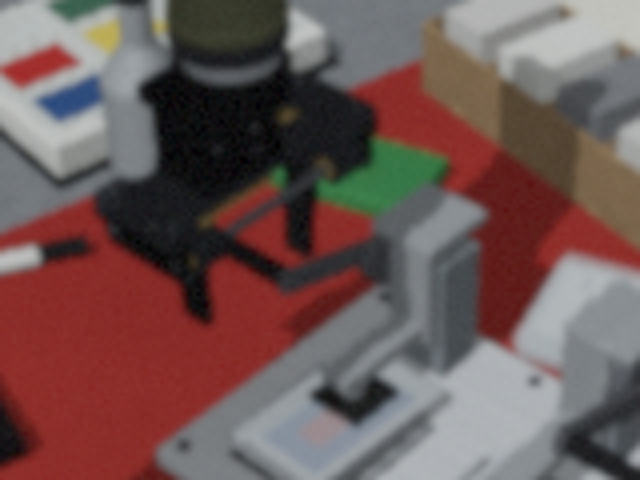

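The handle bar, from about (210,232) to (285,280) in the crop, passes between the fingertips at (200,310) and (300,245). Closing.

```bash
python3 -m pendant '[[[0,0,0],[0,0,0],0.5],[[0,0,0],[0,0,0],0.3],[[0,0,0],[0,0,0],0],[[0,0,0],[0,0,0],0],[[0,0,0],[0,0,0],0]]' 30
python3 -m pendant '[[[0,0,0],[0,0,0],0],[[0,0,0],[0,0,0],0],[[0,0,0],[0,0,0],0],[[0,0,0],[0,0,0],0],[[0,0,0],[0,0,0],0]]'
```

```text
t: 4.98
tcp_pos: [0.4739, 0.1581, 0.1099]
orientation: [0.631, 0.775, 0.0, 0.0]
wrist_force: [-0.6, 0.6, -0.4]
opening: 0.0615
t: 5.4
tcp_pos: [0.4737, 0.158, 0.1096]
orientation: [0.631, 0.775, 0.0, -0.0]
wrist_force: [-0.2, -0.1, 0.1]
opening: 0.0284
```

```bash
python3 -m pendant '[[[0,0,0],[0,0,0],0],[[0,0,0],[0,0,0],0],[[0,0,0],[0,0,0],0],[[0,0,0],[0,0,0],0],[[0,0,0],[0,0,0],0]]'
python3 -m pendant '[[[0,0,0],[0,2.4,-6.8],0],[[0,0,0],[0,2.4,-6.8],0],[[0,0,0],[0,6.4,-12.8],0],[[0,0,0],[0,0,0],0],[[0,0,0],[0,0,0],0]]'
```

```text
t: 5.82
tcp_pos: [0.4756, 0.1583, 0.1102]
orientation: [0.631, 0.775, 0.002, 0.001]
wrist_force: [5.1, 0.6, -1.2]
opening: 0.0154
t: 6.23
tcp_pos: [0.4861, 0.1605, 0.1361]
orientation: [0.631, 0.775, 0.001, 0.001]
wrist_force: [6.4, 1.4, -5.9]
opening: 0.0149
```

```bash
python3 -m pendant '[[[0,0,0],[0,8,-11.8],0],[[0,0,0],[0,9.5,-10.7],0],[[0,0,0],[0,10.8,-9.4],0],[[0,0,0],[0,0,0],0],[[0,0,0],[0,0,0],0]]'
python3 - <<'E'
from h import *
a=snapshot("side");o=get_obs();print(o["tcp_pos"],o["wrist_force"],o["opening"])
cv2.imwrite("pics/c5.png",cv2.resize(a[120:240,180:340],(640,480),interpolation=cv2.INTER_CUBIC))
E
```

```text
t: 6.65
tcp_pos: [0.5116, 0.1661, 0.1666]
orientation: [0.631, 0.775, -0.001, -0.001]
wrist_force: [3.0, 0.9, -6.7]
opening: 0.0148
[0.51120813 0.16596338 0.16633395] [ 2.25126701  1.36229037 -7.45445085] 0.015169966140561075
```

View pics/c5.png

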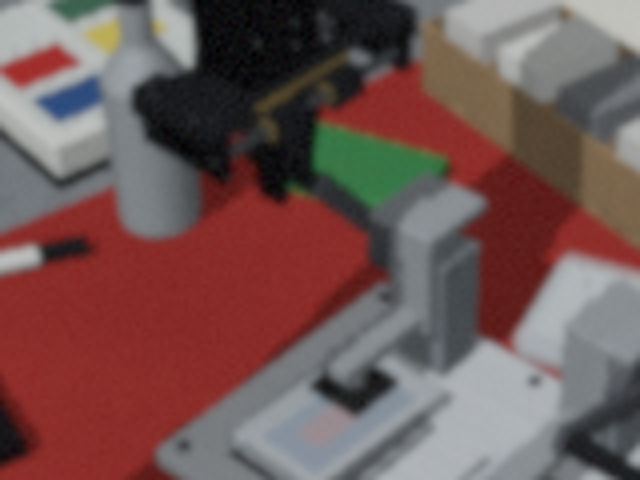

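The gripper holds the handle at about (280,175) and the lever arm is rising with it, so I'll go on along the arc.

```bash
python3 -m pendant '[[[0,0,0],[0,11.9,-7.9],0],[[0,0,0],[0,12.9,-6.2],0],[[0,0,0],[0,0,0],0]]'
python3 -m pendant '[[[0,0,0],[0,13.5,-4.6],0],[[0,0,0],[0,14,-2.8],0],[[0,0,0],[0,0,0],0],[[0,0,0],[0,0,0],0]]'
```

```text
t: 6.95
tcp_pos: [0.5362, 0.1715, 0.1818]
orientation: [0.631, 0.776, -0.001, -0.001]
wrist_force: [-1.9, 2.3, -1.8]
opening: 0.0153
t: 7.28
tcp_pos: [0.5626, 0.1774, 0.1895]
orientation: [0.631, 0.776, 0.0, -0.001]
wrist_force: [-1.6, 1.3, 3.5]
opening: 0.0151
```

The measured arc fits a circle of radius 110 mm, centred 17 mm further along tool y.

```bash
python3 -m pendant '[[[0,0,0],[0,9,-1],0],[[0,0,0],[0,8,-0.3],0],[[0,0,0],[0,0,0],0],[[0,0,0],[0,0,0],0],[[0,0,0],[0,0,0],0]]'
python3 - <<'E'
from h import *
a=snapshot("side");b=snapshot("top");o=get_obs();p=o["tcp_pos"];print(p,p[0]*.979+p[1]*.2035,o["wrist_force"],o["opening"])
for n,z in(("handle_left",.21),("pivot_left",.1)):
    for cam in("side","top"):
        for r in place_of(n,cam)[:1]: print(n,cam,round(r["conf"],2),atz(cam,r["location"],z).round(3))
cv2.imwrite("pics/c6.png",cv2.resize(a[110:230,200:360],(640,480),interpolation=cv2.INTER_CUBIC))
cv2.imwrite("pics/c7.png",cv2.resize(b[110:290,140:380],(720,540),interpolation=cv2.INTER_CUBIC))
E
```

```text
t: 7.7
tcp_pos: [0.5799, 0.181, 0.1909]
orientation: [0.631, 0.776, 0.001, -0.0]
wrist_force: [-2.5, 4.8, 2.5]
opening: 0.0152
[0.57988596 0.18100853 0.19092456] 0.6045435878553366 [-2.27935702  4.55171767  2.68335315] 0.01507584338823796
handle_left side 0.74 [0.58  0.178 0.21 ]
handle_left top 0.74 [ 0.618 -0.11   0.21 ]
pivot_left side 0.44 [0.671 0.32  0.1  ]
pivot_left top 0.89 [0.58 0.17 0.1 ]
```

View pics/c6.png

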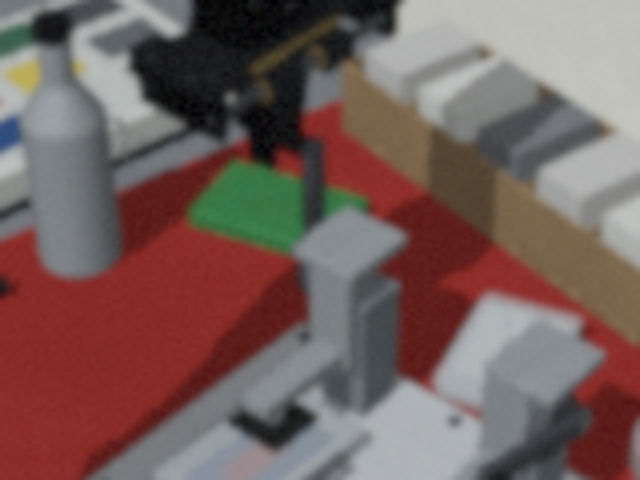

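View pics/c7.png

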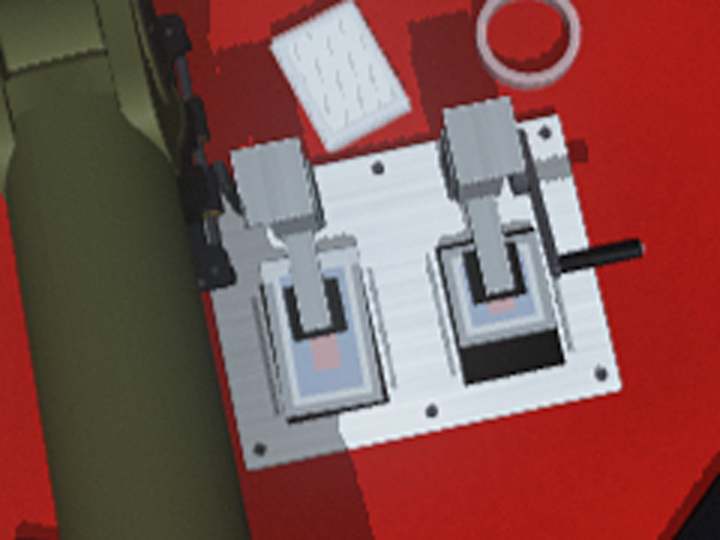

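The left lever arm stands upright: it is vertical at (313,185) in the side crop, with the gripper on the handle. The left plate is raised over the long case, and both cases, the right lever and the bystanders in view are in place. Handing in.

```bash
python3 -c "
from rig import *
print(get_obs()['opening']);print(finish_job())"
```

```text
0.015145964051517415
the job is handed in; nothing more can be done
None
```

I swung the left bay's cam lever (the bay with the long case) to upright and handed the job in with the gripper still holding it.

- **Lever angle:** the measured arc fits a 110 mm circle. The handle is within about 1 mm of the point straight over the axis, so the lever is within about 0.01 rad of peak lift. The side camera's handle detection at (0.580, 0.178) agrees with that.
- **Grip and forces:** the gripper opening is 15 mm on the 16 mm bar at a 30 N grip setting. The wrist force readings stayed under 10 N, and the robot clock read about 8 s when I handed in.
- **Surroundings:** in the last pictures, both cases, the right lever and everything else in view looked unmoved. I judged this by eye and did not re-measure it.
- **Checks that disagreed:** the last top-view handle detection pointed at the other lever, because the arm hid the left one. The last side-view detection of the left pivot, at low confidence (0.44), was also wrong. I ignored both.
- **Not measured:** I did not measure the plate lift directly. I infer it from the lever angle and how it looks in the picture.

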